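# Put the sample chamber away in its case

## Robot

A 6-joint arm with a two-finger parallel gripper is mounted at the origin on a cart in front of the work surface, level with it; the furniture and walls round the work are solid. World frame = base frame: x ahead of the robot, y to its left, z up, the work surface at z = 0. Lengths are in m, angles in rad, forces in N, time in s.
With the tool pointing down it reaches from about 0.3 to 0.825 m from the base axis. Payload 5.4 kg.
Tool frame: the origin (TCP) lies at the very end of the fingers, on their centre line; the grasp point (between the pads) lies 19 mm behind it; z points along the fingers, y is the line along which they close (so a half turn about z gives the same grasp; the last joint's range is limited). The gripper opens to 92 mm and grips with 3 to 60 N. Pads are 20 mm wide; open, the fingers measure 128 mm over their backs; the gripper's body (75 mm by 189 mm) begins 69 mm behind the grasp point.
Start: joints at [-1.396, 0.158, 1.597, -0, 1.386, -0.21], TCP at [0.216, -0.533, 0.215] pointing down, gripper open.
Joint ranges: [-2.91, 2.91], [-0.94, 2.29], [0.18, 2.7], [-1.29, 4.43], [0.17, 2.64], [-3, 3]. Speed limits (rad/s): [2.57, 2.57, 3.14, 3.14, 3.14, 3.14].

## Interface

Orientations are given as a rotation vector (axis times angle).
In Python, from bench import robot gives the robot as it stands.
- The arm moves only by the shell command python3 -m handwheel 'ROWS'. ROWS is JSON, a list of rows, each an object of numbers: "rx", "ry", "rz": the turn, a rotation vector about the tool's x, y, z in degrees; "dx", "dy", "dz": the shift along the tool's x, y, z in m; "hand": the closure in counts, from 0 (fully open) to 255 (shut). In form: [{"rx": .., "ry": .., "rz": .., "dx": .., "dy": .., "dz": .., "hand": ..}, ...]. A call has 1 to 8 rows; each row shifts and turns the commanded pose from where the row before left it, along the tool's axes as they then stand; what a row does not reach is not made up. A row lasts 1/12 s, in which the tool goes at most 41.7 mm and 7.16 degrees, less where a joint would pass 70% of its speed; a pose out of reach is approached as far as the arm can. A call is refused whole if a number of a shift passes 0.0417 or a number of a turn 7.16, either way. A call with a gripper value outside its range is refused whole. The fingers move at their own pace and stop on an object; the grip force is fixed at half the most. Time passes only in rows, so rows that do not move let the fingers close. It gives the time, the measured TCP pose, the force, the opening and the grip force at its end, in the units of the state.
- robot.observe(): the state, without advancing time (a new reading comes with each control period).
- robot.snapshot(name): name is "side" or "top" or "wrist"; returns a dict with "img" (420x560x3 uint8, red, green, blue), "depth" (420x560 float32, m along the optical axis (not along the pixel's ray), 0 where there is no reading), "camera_matrix" (3x3 intrinsics, pixels), "eye" and "orientation" of the camera in the world. Camera axes: x right, y up, looking along -z (the intrinsics and any distortion apply to the point x, -y, -z); pixel columns grow to the right and rows downward; lengths in m; the calibration is good to about 2 mm. A picture is of the moment at which its call begins.
- robot.finish_job(): hands the job in; it is judged then, once.
Trained networks look in a picture, given as the dict that the camera call returned (one of the last four; its "shot" number tells which), for a name from the list of things; names that differ only in an ending like _2 or _b are one class to them, and where a whole thing is asked for, a point or a joint stands for the part that bears it (a point fixed in the world has none). Each returns a list of dicts, best first, with "score" (0 to 1); they miss things now and then, are a little off and sometimes report something else, mostly with a low value. They report only what shows in the picture. A call takes as long as a camera call. They do not tell look-alikes from the thing itself.
- robot.search_frame(picture, query): "centre" ([column, row] in pixels, amid what is visible of it).
- robot.landmark_of(picture, query): "centre" ([column, row] in pixels: a listed point, or the origin of a listed thing).
The state is a dict: "time": time; "q": joint angles; "joint_velocities": joint speeds; "effort": joint torques, N m; "tool_pos": TCP position; "tool_rot": TCP orientation; "force": force on the tool from outside, world axes, zero at the start; "ft_torque": the same for the moment, N m; "grip_width": finger opening in m; "grip_force": force on a finger pad.
Only numpy, scipy, OpenCV 4.12 (cv2) and the standard library are available. Lean on these libraries where they do the work, as an engineer would, in place of code of your own. Each camera call takes 0.05 s, during which the arm holds its last target. There are 200 camera calls.

## Task

Put the sample chamber away: lay it flat on the floor of the open instrument case, so that nothing stands above the rim, let go of it, and then shut the lid fully.

Things in the scene. Friction and masses are not known exactly. Their poses are not given: they have to be found in the camera images.
- chamber_center (a point): Sample chamber: bare-metal plate 28 mm (its x) by 56 mm (its y), 4 mm thick, with an upright open ring 24 mm across on its middle, 13 mm high in all; loose, about 65 g, lying flat on the table. Grip the plate's long edges, which are 28 mm apart along its x. The point is its centre, 6.5 mm above its underside; z is up.
- case: Instrument case: low black plastic case on the table, does not shift, 96 (x) by 106 (y) mm. Origin: centre of its underside. Inside: x -45 to +45, y -50 to +50 mm, empty, lined in grey; floor 4 mm, rim 24 mm above the table. The lid hinges on the far wall, a line along y at x +48, z 24 mm; steel latch plates mark the front (-x). (The blue slide box is another thing.)
- case_lid (a joint): Angle of the instrument case's lid, rad: 0 shut (flat top then 36 mm above the table), at most 1.83, leaning back. Starts 1.68 to 1.82, its edge some 115 mm up. The lid reaches 96 mm from the hinge; its outer face lies 12 mm beyond the hinge line. It weighs 60 g and the hinge drags a little (0.015 Nm), so it stays up until pushed well over; push from behind and follow it down to shut it.
There are look-alikes about, which are no part of the job. What is shaped like the part that bears chamber_center but purple, turquoise or yellow is not meant.

How it is judged:
On the way:
1. the sample chamber lies flat on the floor of the open instrument case, below the rim, let go (z of chamber_center in the frame of case below 0.016 m and x of chamber_center in the frame of case between -0.045 and 0.045 m and y of chamber_center in the frame of case between -0.045 and 0.045 m and angle between chamber_center's own z axis and vertical below 0.17 rad and contact force between the fingers and chamber below 0.1 N and value of joint case_lid above 1 rad), for 0.2 s.
At the end, for the whole second after the job is handed in: The chamber lies in the instrument case, its centre between the walls and less than 16 mm above the underside of the case, level within 10 degrees, and the lid is shut within 0.06 rad (3 degrees) and at rest (z of chamber_center in the frame of case below 0.016 m and x of chamber_center in the frame of case between -0.045 and 0.045 m and y of chamber_center in the frame of case between -0.045 and 0.045 m and angle between chamber_center's own z axis and vertical below 0.17 rad and value of joint case_lid below 0.06 rad and velocity of joint case_lid below 0.1 rad/s); the robot touches nothing.
It also fails if it takes over 67 s, if anything falls off the work surface, if the arm or the gripper's body presses on something with over 40 N, if the wrist force passes 120 N, or if a joint passes its speed limit or range.

## Working session

There is one attempt and no reset: what is moved stays moved. The work goes in short steps, Python scripts to look and compute and a shell command to move; the robot and the scene stay as the last step left them, time stands still between calls to the robot, and variables do not carry over. Pictures are saved under pics/ and viewed, at most 10 in all, crops included, and the job is handed in when it is done.

```bash
mkdir -p pics
cat > h.py <<'E'
import numpy as np, cv2
from scipy.spatial.transform import Rotation as R
from bench import robot
def rot(o):
    o=np.array(o,float)
    return o if o.shape==(3,3) else (R.from_rotvec(o).as_matrix() if o.size==3 else R.from_quat(o).as_matrix())
def cloud(s):
    K=np.array(s["camera_matrix"]);d=s["depth"];v,u=np.mgrid[:420,:560]
    x=(u-K[0,2])/K[0,0]*d;y=(v-K[1,2])/K[1,1]*d
    p=np.stack([x,-y,-d],-1)@rot(s["orientation"]).T+np.array(s["eye"]);p[d==0]=np.nan
    return p
def save(s,n): cv2.imwrite("pics/"+n,cv2.cvtColor(s["img"],cv2.COLOR_RGB2BGR))
E
python3 - <<'E'
from h import *
np.set_printoptions(precision=3,suppress=True)
ims=[]
for n in("top","side"):
    s=robot.snapshot(n);c=cloud(s);ims.append(s["img"])
    if n=="top":print(s["orientation"],s["eye"],[k for k in s])
    for q in("chamber_center","case","case_lid"):
        for f in(robot.search_frame,robot.landmark_of):
            try:
              for r in f(s,q)[:5]:
                u,v=np.round(r["centre"]).astype(int);print(n,q,f.__name__,round(r["score"],2),(u,v),c[min(max(v,0),419),min(max(u,0),559)])
            except Exception as e:print(n,q,e)
    save(s,n+".png")
print(robot.observe())
E
```

```text
[ 0.173 -0.145 -1.415] [ 0.35  -0.139  0.976] ['img', 'depth', 'camera_matrix', 'eye', 'orientation', 'shot']
top chamber_center call 0.9 (np.int64(243), np.int64(254)) [ 0.432 -0.035  0.004]
top chamber_center call 0.82 (np.int64(228), np.int64(212)) [0.515 0.011 0.003]
top chamber_center call 0.67 (np.int64(197), np.int64(255)) [0.415 0.056 0.013]
top chamber_center call 0.65 (np.int64(226), np.int64(165)) [0.615 0.033 0.002]
top chamber_center call 0.8 (np.int64(244), np.int64(253)) [ 0.435 -0.037  0.002]
top chamber_center call 0.66 (np.int64(224), np.int64(212)) [0.513 0.019 0.004]
top chamber_center call 0.62 (np.int64(196), np.int64(252)) [0.422 0.062 0.004]
top chamber_center call 0.61 (np.int64(226), np.int64(165)) [0.615 0.033 0.002]
top case call 0.56 (np.int64(374), np.int64(226)) [ 0.531 -0.295  0.005]
top case call 0.68 (np.int64(370), np.int64(241)) [ 0.499 -0.291  0.001]
top case_lid call 0.65 (np.int64(376), np.int64(203)) [ 0.565 -0.284  0.067]
top case_lid it knows: case, chamber_center
side chamber_center call 0.74 (np.int64(281), np.int64(185)) [0.522 0.005 0.01 
[... 680 characters left out ...]
7), np.int64(296)) [ 0.499 -0.296  0.006]
side case_lid call 0.69 (np.int64(333), np.int64(261)) [ 0.57  -0.294  0.076]
side case_lid call 0.48 (np.int64(306), np.int64(281)) [ 0.535 -0.265  0.004]
side case_lid it knows: case, chamber_center
{'time': 0.6, 'q': array([-1.396,  0.158,  1.597, -0.   ,  1.386, -0.21 ]), 'joint_velocities': array([ 0.   , -0.001, -0.001,  0.002, -0.   , -0.001]), 'effort': array([ -0.001, -38.538, -32.221,   0.07 ,   0.031,  -0.   ]), 'tool_pos': array([ 0.216, -0.533,  0.215]), 'tool_rot': array([ 3.084,  0.601, -0.   ]), 'force': array([ 0.906,  0.245, -0.18 ]), 'ft_torque': array([-0.031,  0.006, -0.03 ]), 'grip_force': 0.0, 'grip_width': 0.09189423005639243}
```

View pics/top.png

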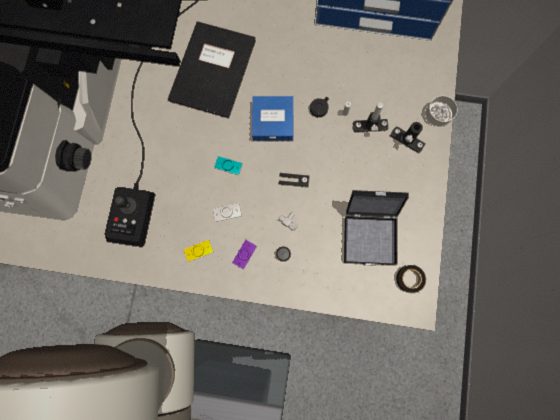

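View pics/side.png

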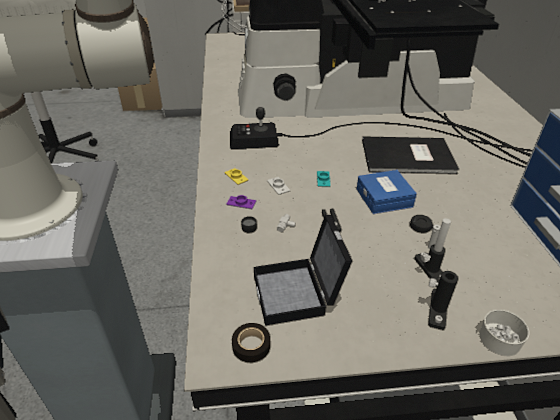

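Run:
```python
import cv2
a=cv2.imread("pics/top.png")[130:290,160:290]
cv2.imwrite("pics/crop.png",cv2.resize(a,None,fx=3.7,fy=3.7,interpolation=cv2.INTER_CUBIC))
```

```text
(no output)
```

View pics/crop.png

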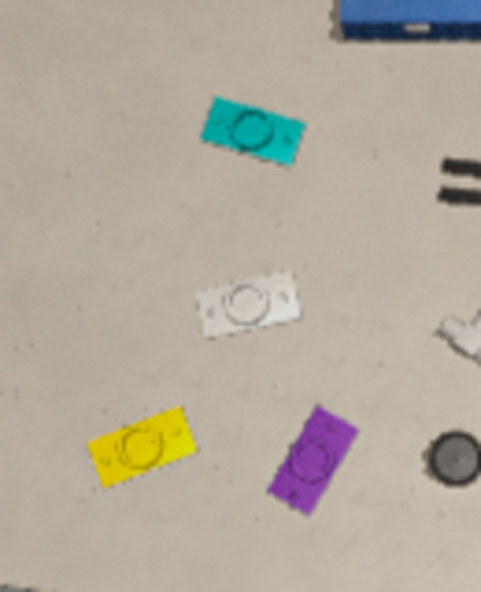

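The thing could be turquoise (228,165), bare metal (228,212), yellow (198,250) or purple (244,254). I choose the bare-metal plate at (228,212), and the crop confirms its colour and its ring. The case is at about (370,240) with its lid standing up at the far side. The blue box (272,118) is not part of the job.

Run:
```python
from h import *
np.set_printoptions(precision=4,suppress=True)
for n in("top","side"):
    s=robot.snapshot(n);c=cloud(s)
    hsv=cv2.cvtColor(s["img"],cv2.COLOR_RGB2HSV)
    d=np.hypot(c[...,0]-.517,c[...,1]-.012)
    bg=np.median(hsv[(d<.08)&(d>.05)],0)
    m=(d<.045)&(hsv[...,1]<bg[1]*.6)
    P=c[m][:,:2].astype(np.float32)
    print(n,"bg",bg,m.sum(),cv2.minAreaRect(P),P.mean(0),np.percentile(c[m][:,2],[5,50,95]))
    d=(abs(c[...,0]-.52)<.13)&(abs(c[...,1]+.29)<.1)
    z=c[...,2]
    rim=d&(z>.019)&(z<.028); low=d&(z>.019)&(z<.028)
    Q=c[rim][:,:2].astype(np.float32);print("rim",len(Q),cv2.minAreaRect(Q),Q.min(0),Q.max(0))
    lid=d&(z>.04);L=c[lid];print("lid",len(L),L.min(0),L.max(0), cv2.minAreaRect(L[:,:2].astype(np.float32)))
    w=L.mean(0);U,S,V=np.linalg.svd(L-w,full_matrices=False);print("plane",w,V[2],S)
    dark=d&(hsv[...,2]<60)&(z<.03);Q=c[dark][:,:2].astype(np.float32);print("dark",len(Q),cv2.minAreaRect(Q))
```

```text
top bg [ 18.  34. 186.] 263 ((0.5143952965736389, 0.014008592814207077), (0.027182670310139656, 0.05511442944407463), 20.00322723388672) [0.5134 0.0126] [0.0009 0.0034 0.0113]
rim 598 ((0.4796662926673889, -0.3123190701007843), (0.15991608798503876, 0.1464172601699829), 5.8740763664245605) [ 0.4059 -0.3884] [ 0.5602 -0.2315]
lid 1061 [ 0.5441 -0.3368  0.0401] [ 0.5833 -0.2292  0.1217] ((0.5649766325950623, -0.28284141421318054), (0.028984269127249718, 0.10631981492042542), 7.098036289215088)
plane [ 0.5669 -0.2836  0.0843] [-0.9762 -0.1004  0.1922] [1.0391 0.836  0.08  ]
dark 680 ((0.48036259412765503, -0.3123815953731537), (0.15743042528629303, 0.14728327095508575), 5.815995216369629)
side bg [ 21.  32. 170.] 216 ((0.5268804430961609, 0.01109340414404869), (0.06028259918093681, 0.0674116387963295), 78.62454986572266) [0.5201 0.0036] [-0.9037  0.0032  0.0119]
rim 1165 ((0.48314109444618225, -0.3124682605266571), (0.16158615052700043, 0.14756861329078674), 5.443038463592529) [ 0.4091 -0.39  ] [ 0.5666 -0.2343]
lid 1780 [ 0.5484 -0.3382  0.0401] [ 0.5866 -0.2302  0.1218] ((0.5677086114883423, -0.28391316533088684), (0.027993813157081604, 0.1076003909111023), 5.9227070808410645)
plane [ 0.5692 -0.2863  0.0829] [ 0.9749  0.1029 -0.1974] [1.4723 1.0492 0.1053]
dark 3843 ((0.524257242679596, -0.31064435839653015), (0.24763306975364685, 0.1515122503042221), 2.94490385055542)
```

```bash
python3 -m handwheel '[{"dx":0.0301,"dy":-0.0246},{"dx":0.0301,"dy":-0.0246},{"dx":0.0301,"dy":-0.0246},{"dx":0.0301,"dy":-0.0246},{"dx":0.0301,"dy":-0.0246},{"dx":0.0301,"dy":-0.0246},{"dx":0.0301,"dy":-0.0246},{"dx":0.0301,"dy":-0.0246}]' && python3 -m handwheel '[{"dx":0.0301,"dy":-0.0246},{"dx":0.0301,"dy":-0.0246},{"dx":0.0301,"dy":-0.0246},{"dx":0.0301,"dy":-0.0246},{"dx":0.0301,"dy":-0.0246},{"dx":0.0301,"dy":-0.0246},{"dx":0.0301,"dy":-0.0246},{"dx":0.0301,"dy":-0.0246}]' && python3 -m handwheel '[{"rz":-6.8},{"rz":-6.8},{"rz":-6.8},{"rz":-6.8},{"rz":-6.8},{"rz":-6.8},{"rz":-6.8},{"rz":-6.8}]' && python3 -m handwheel '[{"rz":-6.8},{"rz":-6.8},{"rz":-6.8},{"rz":-6.8},{"rz":-6.8},{},{},{}]'
cat >> h.py <<'E'
def locate(s,ctr,r=.045,k=.6):
    c=cloud(s);hsv=cv2.cvtColor(s["img"],cv2.COLOR_RGB2HSV)
    d=np.hypot(c[...,0]-ctr[0],c[...,1]-ctr[1]);bg=np.median(hsv[(d<.07)&(d>.045)],0)
    m=((d<r)&(hsv[...,1]<bg[1]*k)).astype(np.uint8)
    _,l,st,_=cv2.connectedComponentsWithStats(m);i=1+np.argmax(st[1:,4])
    P=c[l==i];print(bg,len(P),cv2.minAreaRect(P[:,:2].astype(np.float32)),np.nanpercentile(P[:,2],[5,50,95]))
def tool():
    o=robot.observe();M=rot(o["tool_rot"]);print("t",o["time"],"tcp",o["tool_pos"],"yaw",np.degrees(np.arctan2(M[1,0],M[0,0])),"z",M[:,2],"q",o["q"],o["grip_width"],o["force"])
    return np.array(o["tool_pos"]),M
E
python3 - <<'E'
from h import *
np.set_printoptions(precision=4,suppress=True)
s=robot.snapshot("wrist");save(s,"w1.png");tool();locate(s,(.514,.013))
c=cloud(s)
for r in robot.landmark_of(s,"chamber_center"):
    u,v=np.round(r["centre"]).astype(int);print(r["score"],u,v,c[v,u])
E
```

```text
t 0.75 tcp [ 0.2158 -0.5329  0.2146] yaw 22.047414743623488 z [ 0.  0. -1.] q [-1.3961  0.1584  1.597   0.      1.3862 -0.2101] 0.09173735002095325 [-0.5257 -0.2832 -0.1196]$[0]: bad value
Traceback (most recent call last):
  File "h.py", line 17, in locate
    _,l,st,_=cv2.connectedComponentsWithStats(m);i=1+np.argmax(st[1:,4])
                                                     ~~~~~~~~~^^^^^^^^^^
ValueError: attempt to get argmax of an empty sequence
```

View pics/w1.png

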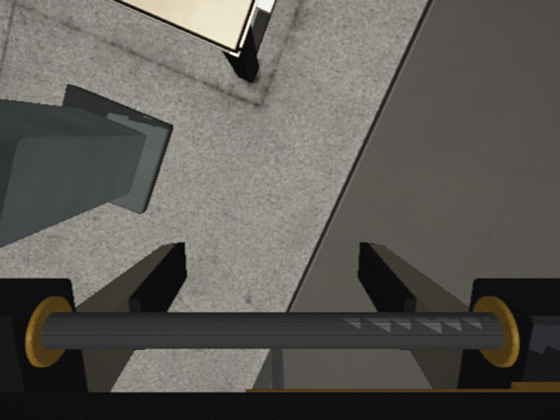

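The first move was refused, so the view still shows the start position: floor, and the table corner at (245,50). Each row probably needs all seven keys.

```bash
python3 -m handwheel '[{"rx":0,"ry":0,"rz":0,"dx":0.0301,"dy":-0.0246,"dz":0,"hand":0},{"rx":0,"ry":0,"rz":0,"dx":0.0301,"dy":-0.0246,"dz":0,"hand":0},{"rx":0,"ry":0,"rz":0,"dx":0.0301,"dy":-0.0246,"dz":0,"hand":0},{"rx":0,"ry":0,"rz":0,"dx":0.0301,"dy":-0.0246,"dz":0,"hand":0},{"rx":0,"ry":0,"rz":0,"dx":0.0301,"dy":-0.0246,"dz":0,"hand":0},{"rx":0,"ry":0,"rz":0,"dx":0.0301,"dy":-0.0246,"dz":0,"hand":0},{"rx":0,"ry":0,"rz":0,"dx":0.0301,"dy":-0.0246,"dz":0,"hand":0},{"rx":0,"ry":0,"rz":0,"dx":0.0301,"dy":-0.0246,"dz":0,"hand":0}]' && python3 -m handwheel '[{"rx":0,"ry":0,"rz":0,"dx":0.0301,"dy":-0.0246,"dz":0,"hand":0},{"rx":0,"ry":0,"rz":0,"dx":0.0301,"dy":-0.0246,"dz":0,"hand":0},{"rx":0,"ry":0,"rz":0,"dx":0.0301,"dy":-0.0246,"dz":0,"hand":0},{"rx":0,"ry":0,"rz":0,"dx":0.0301,"dy":-0.0246,"dz":0,"hand":0},{"rx":0,"ry":0,"rz":0,"dx":0.0301,"dy":-0.0246,"dz":0,"hand":0},{"rx":0,"ry":0,"rz":0,"dx":0.0301,"dy":-0.0246,"dz":0,"hand":0},{"rx":0,"ry":0,"rz":0,"dx":0.0301,"dy":-0.0246,"dz":0,"hand":0},{"rx":0,"ry":0,"rz":0,"dx":0.0301,"dy":-0.0246,"dz":0,"hand":0}]'
```

```text
time: 1.42
tool_pos: [0.3657, -0.2585, 0.2149]
tool_rot: [3.083, 0.6, 0.001]
force: [0.1, -0.6, 0.2]
grip_width: 0.0923
grip_force: 0.0
time: 2.08
tool_pos: [0.5151, 0.0147, 0.2149]
tool_rot: [3.083, 0.601, 0.001]
force: [0.1, -0.6, -0.5]
grip_width: 0.0918
grip_force: 0.0
```

```bash
python3 -m handwheel '[{"rx":0,"ry":0,"rz":-6.8,"dx":0,"dy":0,"dz":0,"hand":0},{"rx":0,"ry":0,"rz":-6.8,"dx":0,"dy":0,"dz":0,"hand":0},{"rx":0,"ry":0,"rz":-6.8,"dx":0,"dy":0,"dz":0,"hand":0},{"rx":0,"ry":0,"rz":-6.8,"dx":0,"dy":0,"dz":0,"hand":0},{"rx":0,"ry":0,"rz":-6.8,"dx":0,"dy":0,"dz":0,"hand":0},{"rx":0,"ry":0,"rz":-6.8,"dx":0,"dy":0,"dz":0,"hand":0},{"rx":0,"ry":0,"rz":-6.8,"dx":0,"dy":0,"dz":0,"hand":0},{"rx":0,"ry":0,"rz":-6.8,"dx":0,"dy":0,"dz":0,"hand":0}]' && python3 -m handwheel '[{"rx":0,"ry":0,"rz":-6.8,"dx":0,"dy":0,"dz":0,"hand":0},{"rx":0,"ry":0,"rz":-6.8,"dx":0,"dy":0,"dz":0,"hand":0},{"rx":0,"ry":0,"rz":-6.8,"dx":0,"dy":0,"dz":0,"hand":0},{"rx":0,"ry":0,"rz":-6.8,"dx":0,"dy":0,"dz":0,"hand":0},{"rx":0,"ry":0,"rz":-6.8,"dx":0,"dy":0,"dz":0,"hand":0},{"rx":0,"ry":0,"rz":0,"dx":0,"dy":0,"dz":0.04,"hand":0},{"rx":0,"ry":0,"rz":0,"dx":0,"dy":0,"dz":0.02,"hand":0},{"rx":0,"ry":0,"rz":0,"dx":0,"dy":0,"dz":0,"hand":0}]'
python3 - <<'E'
from h import *
np.set_printoptions(precision=4,suppress=True)
s=robot.snapshot("wrist");save(s,"w2.png");tool()
c=cloud(s)
for r in robot.landmark_of(s,"chamber_center"):
    u,v=np.round(r["centre"]).astype(int);print(r["score"],u,v,c[v,u])
locate(s,(.514,.013));locate(s,(.514,.013),k=.75)
E
```

```text
time: 2.75
tool_pos: [0.5145, 0.0127, 0.2147]
tool_rot: [2.462, 1.951, 0.0]
force: [0.7, -0.9, 0.3]
grip_width: 0.0919
grip_force: 0.0
time: 3.42
tool_pos: [0.511, 0.0134, 0.1498]
tool_rot: [-1.787, -2.574, 0.006]
force: [-0.8, 0.2, -0.2]
grip_width: 0.0917
grip_force: 0.0
t 3.4667 tcp [0.5126 0.0131 0.1525] yaw 110.44866684054124 z [-0.0051  0.0011 -1.    ] q [-0.2106  0.0582  1.8323  0.      1.2563 -0.5675] 0.09160569163340872 [-0.2388  0.4034  0.15  ]
0.94 202 127 [0.4251 0.0575 0.0056]
0.93 384 227 [0.6181 0.0299 0.0048]
0.8 273 203 [0.5096 0.0144 0.0048]
0.79 178 227 [ 0.4319 -0.0399  0.0053]
[21. 53. 31.] 11899 ((0.5129940509796143, 0.03534020483493805), (0.08740825206041336, 0.03205108642578125), 0.8529113531112671) [0.2528 0.2559 0.2573]
[21. 53. 31.] 12325 ((0.5129678249359131, 0.03533981367945671), (0.08746082335710526, 0.03205108642578125), 0.8529113531112671) [0.2527 0.2559 0.2573]
```

View pics/w2.png

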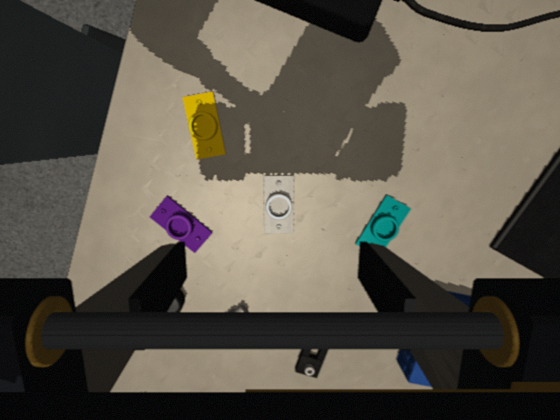

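The bare plate is at (279,205), aligned with the gripper. Purple (181,223), yellow (204,126) and turquoise (384,222) are clear of it.

Run:
```python
from h import *
np.set_printoptions(precision=4,suppress=True)
s=robot.snapshot("wrist");p,M=tool();c=cloud(s)
hsv=cv2.cvtColor(s["img"],cv2.COLOR_RGB2HSV)
print(hsv[215,240],hsv[225,270],hsv[184,270])
m=np.zeros((420,560),np.uint8);m[165:245,240:320]=((hsv[...,1]<25)&(hsv[...,2]>120))[165:245,240:320]
m=cv2.morphologyEx(m,cv2.MORPH_CLOSE,np.ones((9,9)))
_,l,st,ce=cv2.connectedComponentsWithStats(m);i=1+np.argmax(st[1:,4]);print(st[i],ce[i])
v,u=np.where(l==i);r=cv2.minAreaRect(np.stack([u,v],1).astype(np.float32));print("px",r)
K=np.array(s["camera_matrix"]);Rc=rot(s["orientation"])
def onplane(u,v,z):
    d=Rc@np.array([(u-K[0,2])/K[0,0],-(v-K[1,2])/K[1,1],-1]);return np.array(s["eye"])+d*(z-s["eye"][2])/d[2]
B=np.array([onplane(*q,.004) for q in cv2.boxPoints(r)]);print(B, B.mean(0),[np.linalg.norm(B[j]-B[j-1]) for j in range(2)],[np.degrees(np.arctan2(*(B[j]-B[j-1])[[1,0]])) for j in range(2)])
t=B.mean(0);t[2]=.003;print("tool delta",M.T@(t-p))
```

```text
t 3.5667 tcp [0.5152 0.0125 0.1559] yaw 110.4471723210813 z [ 0.0017 -0.0004 -1.    ] q [-0.2105  0.0557  1.8278 -0.      1.2564 -0.5674] 0.09207594953726432 [-0.2348 -0.3785  0.8542]
[ 19  48 200] [ 19  32 193] [ 21  32 186]
[262 181  26  44 336] [274.6161 202.628 ]
px ((274.9999694824219, 202.49998474121094), (25.51620864868164, 36.88756561279297), 33.6900634765625)
[[ 0.4999 -0.0012  0.004 ]
 [ 0.508   0.0339  0.004 ]
 [ 0.532   0.0282  0.004 ]
 [ 0.5243 -0.0073  0.004 ]] [0.5161 0.0134 0.004 ] [np.float64(0.025123775430274643), np.float64(0.035950641827303065)] [np.float64(165.87868794395823), np.float64(76.96580184701992)]
tool delta [0.0007 0.0009 0.1529]
```

```bash
cat >> h.py <<'E'
def plate(s,M,p,box,smax=40):
    hsv=cv2.cvtColor(s["img"],cv2.COLOR_RGB2HSV);a,b,e,f=box
    m=np.zeros((420,560),np.uint8);m[a:b,e:f]=((hsv[...,1]<smax)&(hsv[...,2]>110))[a:b,e:f]
    m=cv2.morphologyEx(m,cv2.MORPH_OPEN,np.ones((3,3)))
    _,l,st,ce=cv2.connectedComponentsWithStats(m);i=1+np.argmax(st[1:,4])
    v,u=np.where(l==i);r=cv2.minAreaRect(np.stack([u,v],1).astype(np.float32));print("px",r)
    K=np.array(s["camera_matrix"]);Rc=rot(s["orientation"])
    def onplane(u,v,z):
        d=Rc@np.array([(u-K[0,2])/K[0,0],-(v-K[1,2])/K[1,1],-1]);return np.array(s["eye"])+d*(z-s["eye"][2])/d[2]
    B=np.array([onplane(*q,.004) for q in cv2.boxPoints(r)])
    print(B.mean(0),[np.linalg.norm(B[j]-B[j-1]) for j in range(2)],[np.degrees(np.arctan2(*(B[j]-B[j-1])[[1,0]])) for j in range(2)])
    t=B.mean(0);t[2]=.003;print("tool delta",M.T@(t-p))
E
python3 - <<'E'
from h import *
np.set_printoptions(precision=4,suppress=True)
s=robot.snapshot("wrist");p,M=tool()
plate(s,M,p,(165,245,240,320))
E
```

```text
t 3.6167 tcp [0.5157 0.0124 0.1566] yaw 110.44883666392414 z [ 0.0031 -0.0006 -1.    ] q [-0.2105  0.0551  1.8271  0.      1.2562 -0.5674] 0.0921740913858954 [-0.1782 -0.2685  0.0731]
px ((272.9999694824219, 199.49998474121094), (27.999996185302734, 54.99999237060547), 0.0)
[0.5149 0.0147 0.004 ] [np.float64(0.027664274756595622), np.float64(0.054269527715307006)] [np.float64(-159.552380928888), np.float64(109.95349676054899)]
tool delta [ 0.0026 -0.0004  0.1536]
```

```bash
python3 -m handwheel '[{"rx":0,"ry":0,"rz":0,"dx":0.0025,"dy":0,"dz":0.03,"hand":0},{"rx":0,"ry":0,"rz":0,"dx":0,"dy":0,"dz":0.03,"hand":0},{"rx":0,"ry":0,"rz":0,"dx":0,"dy":0,"dz":0.025,"hand":0},{"rx":0,"ry":0,"rz":0,"dx":0,"dy":0,"dz":0.02,"hand":0},{"rx":0,"ry":0,"rz":0,"dx":0,"dy":0,"dz":0.015,"hand":0},{"rx":0,"ry":0,"rz":0,"dx":0,"dy":0,"dz":0.01,"hand":0},{"rx":0,"ry":0,"rz":0,"dx":0,"dy":0,"dz":0.006,"hand":0},{"rx":0,"ry":0,"rz":0,"dx":0,"dy":0,"dz":0.004,"hand":0}]'; python3 -m handwheel '[{"rx":0,"ry":0,"rz":0,"dx":0,"dy":0,"dz":0,"hand":0},{"rx":0,"ry":0,"rz":0,"dx":0,"dy":0,"dz":0,"hand":0},{"rx":0,"ry":0,"rz":0,"dx":0,"dy":0,"dz":0,"hand":0},{"rx":0,"ry":0,"rz":0,"dx":0,"dy":0,"dz":0,"hand":0}]'
python3 - <<'E'
from h import *
np.set_printoptions(precision=4,suppress=True)
s=robot.snapshot("wrist");save(s,"w3.png");p,M=tool()
plate(s,M,p,(165,400,170,380))
E
```

```text
time: 4.28
tool_pos: [0.5146, 0.0148, 0.0153]
tool_rot: [1.791, 2.579, 0.001]
force: [-1.0, 0.4, 0.5]
grip_width: 0.0921
grip_force: 0.0
time: 4.62
tool_pos: [0.5144, 0.0149, 0.0155]
tool_rot: [1.791, 2.579, 0.001]
force: [0.2, 0.0, 0.3]
grip_width: 0.0921
grip_force: 0.0
t 4.6667 tcp [0.5142 0.0149 0.0153] yaw 110.44838241937545 z [ 0.0014 -0.0003 -1.    ] q [-0.2063  0.2598  1.9132  0.      0.9672 -0.5632] 0.09187004081045491 [-0.2739  0.5573 -0.7275]
px ((274.0, 268.0), (60.0, 48.0), 90.0)
[0.5183 0.0055 0.004 ] [np.float64(0.036952134291068875), np.float64(0.027000677410097682)] [np.float64(109.5970400436514), np.float64(20.4484944662946)]
tool delta [-0.0103  0.0006  0.0123]
```

View pics/w3.png

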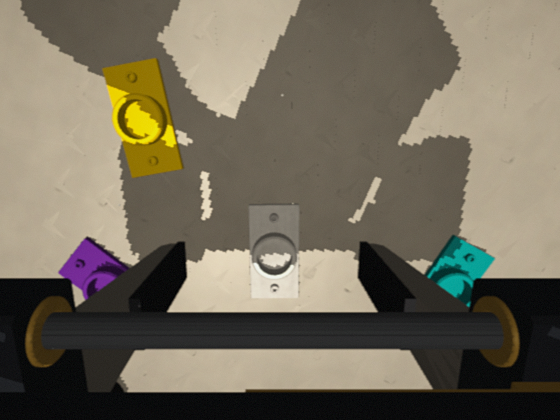

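The plate is centred between the fingers: columns 249–299 and rows 204–298, with the finger midline at about 272. Next I go down and grip.

```bash
python3 -m handwheel '[{"rx":0,"ry":0,"rz":0,"dx":0,"dy":0,"dz":0.006,"hand":0},{"rx":0,"ry":0,"rz":0,"dx":0,"dy":0,"dz":0.004,"hand":0},{"rx":0,"ry":0,"rz":0,"dx":0,"dy":0,"dz":0.002,"hand":0},{"rx":0,"ry":0,"rz":0,"dx":0,"dy":0,"dz":0,"hand":0},{"rx":0,"ry":0,"rz":0,"dx":0,"dy":0,"dz":0,"hand":255},{"rx":0,"ry":0,"rz":0,"dx":0,"dy":0,"dz":0,"hand":255},{"rx":0,"ry":0,"rz":0,"dx":0,"dy":0,"dz":0,"hand":255},{"rx":0,"ry":0,"rz":0,"dx":0,"dy":0,"dz":0,"hand":255}]'; python3 -m handwheel '[{"rx":0,"ry":0,"rz":0,"dx":0,"dy":0,"dz":0,"hand":255},{"rx":0,"ry":0,"rz":0,"dx":0,"dy":0,"dz":0,"hand":255},{"rx":0,"ry":0,"rz":0,"dx":0,"dy":0,"dz":0,"hand":255},{"rx":0,"ry":0,"rz":0,"dx":0,"dy":0,"dz":0,"hand":255},{"rx":0,"ry":0,"rz":0,"dx":0,"dy":0,"dz":0,"hand":255},{"rx":0,"ry":0,"rz":0,"dx":0,"dy":0,"dz":0,"hand":255},{"rx":0,"ry":0,"rz":0,"dx":0,"dy":0,"dz":0,"hand":255},{"rx":0,"ry":0,"rz":0,"dx":0,"dy":0,"dz":0,"hand":255}]'
```

```text
time: 5.33
tool_pos: [0.5137, 0.015, 0.0027]
tool_rot: [1.792, 2.58, 0.0]
force: [-0.2, -0.2, -0.6]
grip_width: 0.0675
grip_force: 0.0
time: 6.0
tool_pos: [0.5136, 0.015, 0.0026]
tool_rot: [1.792, 2.58, 0.0]
force: [-0.2, 1.1, -1.0]
grip_width: 0.026
grip_force: 30.0
```

```bash
python3 -m handwheel '[{"rx":0,"ry":0,"rz":0,"dx":0,"dy":0,"dz":-0.01,"hand":255},{"rx":0,"ry":0,"rz":0,"dx":0,"dy":0,"dz":-0.02,"hand":255},{"rx":0,"ry":0,"rz":0,"dx":0,"dy":0,"dz":-0.03,"hand":255},{"rx":0,"ry":0,"rz":0,"dx":0,"dy":0,"dz":-0.03,"hand":255},{"rx":0,"ry":0,"rz":0,"dx":0,"dy":0,"dz":-0.03,"hand":255},{"rx":0,"ry":0,"rz":0,"dx":0,"dy":0,"dz":-0.03,"hand":255},{"rx":0,"ry":0,"rz":0,"dx":0,"dy":0,"dz":-0.03,"hand":255},{"rx":0,"ry":0,"rz":6.97,"dx":0,"dy":0,"dz":-0.02,"hand":255}]'; python3 -m handwheel '[{"rx":0,"ry":0,"rz":6.97,"dx":0,"dy":0,"dz":0,"hand":255},{"rx":0,"ry":0,"rz":6.97,"dx":0,"dy":0,"dz":0,"hand":255},{"rx":0,"ry":0,"rz":6.97,"dx":0,"dy":0,"dz":0,"hand":255},{"rx":0,"ry":0,"rz":6.97,"dx":0,"dy":0,"dz":0,"hand":255},{"rx":0,"ry":0,"rz":6.97,"dx":0,"dy":0,"dz":0,"hand":255},{"rx":0,"ry":0,"rz":6.97,"dx":0,"dy":0,"dz":0,"hand":255},{"rx":0,"ry":0,"rz":6.97,"dx":0,"dy":0,"dz":0,"hand":255},{"rx":0,"ry":0,"rz":6.97,"dx":0,"dy":0,"dz":0,"hand":255}]';  python3 -m handwheel '[{"rx":0,"ry":0,"rz":6.97,"dx":0,"dy":0,"dz":0,"hand":255},{"rx":0,"ry":0,"rz":6.97,"dx":0,"dy":0,"dz":0,"hand":255},{"rx":0,"ry":0,"rz":6.97,"dx":0,"dy":0,"dz":0,"hand":255},{"rx":0,"ry":0,"rz":6.97,"dx":0,"dy":0,"dz":0,"hand":255},{"rx":0,"ry":0,"rz":6.97,"dx":0,"dy":0,"dz":0,"hand":255},{"rx":0,"ry":0,"rz":6.97,"dx":0,"dy":0,"dz":0,"hand":255},{"rx":0,"ry":0,"rz":0,"dx":0,"dy":0,"dz":0,"hand":255},{"rx":0,"ry":0,"rz":0,"dx":0,"dy":0,"dz":0,"hand":255}]'
python3 - <<'E'
from h import *
np.set_printoptions(precision=4,suppress=True)
tool()
for n in("top","side"):
    s=robot.snapshot(n);c=cloud(s);z=c[...,2]
    # case-frame trial: yaw 6, origin .5,-.293
    for yaw in (6,):
        a=np.radians(yaw);e=np.array([np.cos(a),np.sin(a)]);f=np.array([-e[1],e[0]])
        d=c[...,:2]-[.5,-.293];X=d@e;Y=d@f
        g=s["img"].max(-1)
        def rng(m,A):return len(A[m]),np.percentile(A[m],[1,50,99])
        lin=(abs(X)<.06)&(abs(Y)<.06)&(z<.012)&(g>70)&(z>-.01);print(n,"liningX",rng(lin&(abs(Y)<.03),X),"Y",rng(lin&(abs(X)<.03),Y),"z",rng(lin,z))
        rim=(z>.018)&(z<.03)&(abs(Y)<.03)&(abs(X)<.07);print("rimX",rng(rim&(X<0),X))
        rim=(z>.018)&(z<.03)&(abs(Y)<.07)&(abs(X)<.03)
        print("rimY",rng(rim&(Y<0),Y),rng(rim&(Y>0),Y))
E
```

```text
time: 6.67
tool_pos: [0.5144, 0.0148, 0.2067]
tool_rot: [1.944, 2.463, 0.003]
force: [-0.3, -0.4, -0.3]
grip_width: 0.0262
grip_force: 30.0
time: 7.33
tool_pos: [0.5134, 0.0151, 0.2032]
tool_rot: [2.877, 1.262, 0.0]
force: [-0.1, 0.1, -0.6]
grip_width: 0.0264
grip_force: 30.0
time: 8.0
tool_pos: [0.5135, 0.015, 0.203]
tool_rot: [3.137, 0.167, 0.0]
force: [-0.2, -0.1, 0.7]
grip_width: 0.0262
grip_force: 30.0
t 8.0 tcp [0.5135 0.015  0.203 ] yaw 6.092211720521789 z [ 0.0002 -0.0001 -1.    ] q [-0.2063  0.0074  1.7808 -0.      1.3532  1.2581] 0.026168497763467774 [-0.2297 -0.1136  0.6567]
top liningX (1406, array([-0.0593, -0.0056,  0.044 ])) Y (1460, array([-0.0589,  0.0019,  0.0591])) z (2557, array([-0.0039,  0.0026,  0.0081]))
rimX (63, array([-0.0506, -0.0485, -0.0463]))
rimY (58, array([-0.0498, -0.0482, -0.0465])) (45, array([0.0536, 0.0548, 0.0561]))
side liningX (1786, array([-0.0589, -0.004 ,  0.0566])) Y (1699, array([-0.0592,  0.0012,  0.0523])) z (3022, array([-0.0009,  0.0044,  0.007 ]))
rimX (84, array([-0.0485, -0.0458, -0.0434]))
rimY (164, array([-0.0521, -0.0501, -0.0471])) (132, array([0.0512, 0.053 , 0.0554]))
```

```bash
python3 -m handwheel '[{"rx":0,"ry":0,"rz":0,"dx":-0.0055,"dy":0.0302,"dz":0,"hand":255},{"rx":0,"ry":0,"rz":0,"dx":-0.0055,"dy":0.0302,"dz":0,"hand":255},{"rx":0,"ry":0,"rz":0,"dx":-0.0055,"dy":0.0302,"dz":0,"hand":255},{"rx":0,"ry":0,"rz":0,"dx":-0.0055,"dy":0.0302,"dz":0,"hand":255},{"rx":0,"ry":0,"rz":0,"dx":-0.0055,"dy":0.0302,"dz":0,"hand":255},{"rx":0,"ry":0,"rz":0,"dx":-0.0055,"dy":0.0302,"dz":0,"hand":255},{"rx":0,"ry":0,"rz":0,"dx":-0.0055,"dy":0.0302,"dz":0,"hand":255},{"rx":0,"ry":0,"rz":0,"dx":-0.0055,"dy":0.0302,"dz":0,"hand":255}]'; python3 -m handwheel '[{"rx":0,"ry":0,"rz":0,"dx":-0.0055,"dy":0.0302,"dz":0,"hand":255},{"rx":0,"ry":0,"rz":0,"dx":-0.0055,"dy":0.0302,"dz":0,"hand":255},{"rx":0,"ry":0,"rz":0,"dx":0,"dy":0,"dz":0,"hand":255},{"rx":0,"ry":0,"rz":0,"dx":0,"dy":0,"dz":0,"hand":255}]'
python3 - <<'E'
from h import *
np.set_printoptions(precision=4,suppress=True)
p,M=tool();s=robot.snapshot("wrist");save(s,"w4.png")
print("eye in tool",M.T@(np.array(s["eye"])-p), M.T@rot(s["orientation"]))
E
```

```text
time: 8.77
tool_pos: [0.4943, -0.2313, 0.2028]
tool_rot: [3.137, 0.165, 0.0]
force: [0.7, 0.6, -0.4]
grip_width: 0.026
grip_force: 30.0
time: 9.1
tool_pos: [0.4895, -0.2922, 0.2025]
tool_rot: [-3.137, -0.16, 0.0]
force: [-0.6, 0.2, -0.6]
grip_width: 0.0263
grip_force: 30.0
t 9.1 tcp [ 0.4895 -0.2922  0.2025] yaw 5.844461383887053 z [-0.0002  0.0005 -1.    ] q [-0.7502  0.1552  1.6249  0.0002  1.362   0.7185] 0.026309873926538066 [-0.5993  0.1892 -0.5802]
eye in tool [ 0.0652  0.0001 -0.1708] [[ 0.0005  0.9716  0.2365]
 [ 1.     -0.0006  0.0003]
 [ 0.0004  0.2365 -0.9716]]
```

View pics/w4.png

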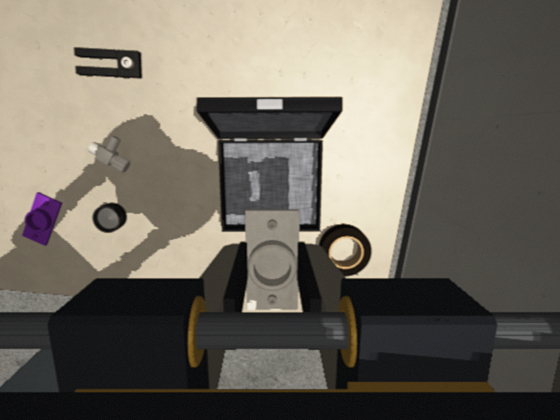

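The chamber is held flat at (272,262). The case interior spans columns 221–320, in line with the gripper, and the lid stands behind it (rows 97–140). Next I lower it.

```bash
python3 -m handwheel '[{"rx":0,"ry":0,"rz":0,"dx":0,"dy":0,"dz":0.02,"hand":255},{"rx":0,"ry":0,"rz":0,"dx":0,"dy":0,"dz":0.03,"hand":255},{"rx":0,"ry":0,"rz":0,"dx":0,"dy":0,"dz":0.03,"hand":255},{"rx":0,"ry":0,"rz":0,"dx":0,"dy":0,"dz":0.03,"hand":255},{"rx":0,"ry":0,"rz":0,"dx":0,"dy":0,"dz":0.02,"hand":255},{"rx":0,"ry":0,"rz":0,"dx":0,"dy":0,"dz":0.02,"hand":255},{"rx":0,"ry":0,"rz":0,"dx":0,"dy":0,"dz":0.01,"hand":255},{"rx":0,"ry":0,"rz":0,"dx":0,"dy":0,"dz":0.005,"hand":255}]'; python3 -m handwheel '[{"rx":0,"ry":0,"rz":0,"dx":0,"dy":0,"dz":0.006,"hand":255},{"rx":0,"ry":0,"rz":0,"dx":0,"dy":0,"dz":0.006,"hand":255},{"rx":0,"ry":0,"rz":0,"dx":0,"dy":0,"dz":0.006,"hand":255},{"rx":0,"ry":0,"rz":0,"dx":0,"dy":0,"dz":0.005,"hand":255},{"rx":0,"ry":0,"rz":0,"dx":0,"dy":0,"dz":0.004,"hand":255},{"rx":0,"ry":0,"rz":0,"dx":0,"dy":0,"dz":0.002,"hand":255},{"rx":0,"ry":0,"rz":0,"dx":0,"dy":0,"dz":0,"hand":255},{"rx":0,"ry":0,"rz":0,"dx":0,"dy":0,"dz":0,"hand":255}]'
python3 - <<'E'
from h import *
np.set_printoptions(precision=4,suppress=True)
p,M=tool();s=robot.snapshot("side");cv2.imwrite("pics/s5.png",cv2.resize(s["img"][200:350,220:400,::-1],None,fx=4,fy=4))
E
```

```text
time: 9.82
tool_pos: [0.4893, -0.289, 0.036]
tool_rot: [-3.135, -0.165, 0.003]
force: [-0.0, -0.7, -1.0]
grip_width: 0.0261
grip_force: 30.0
time: 10.48
tool_pos: [0.4899, -0.2912, 0.0087]
tool_rot: [3.137, 0.161, 0.0]
force: [0.9, 0.0, -0.3]
grip_width: 0.0265
grip_force: 30.0
t 10.4833 tcp [ 0.4899 -0.2912  0.0087] yaw 5.891674586071841 z [ 0.0001 -0.0001 -1.    ] q [-0.7482  0.3946  1.7536 -0.      0.9934  0.7198] 0.026478624121556504 [ 0.8883  0.0204 -0.2705]
```

View pics/s5.png

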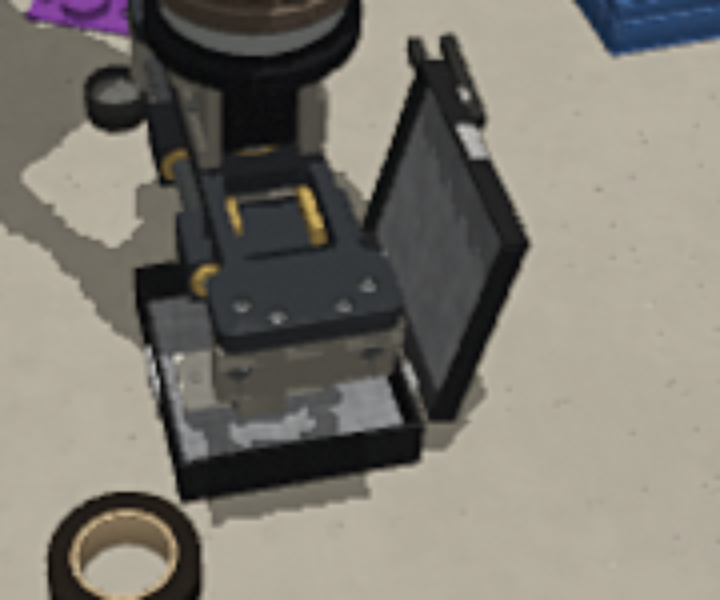

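The chamber hovers just over the case floor, with the lid upright behind the gripper and clear of it. Next I set it down, open part way and lift out.

```bash
python3 -m handwheel '[{"rx":0,"ry":0,"rz":0,"dx":0,"dy":0,"dz":0.001,"hand":255},{"rx":0,"ry":0,"rz":0,"dx":0,"dy":0,"dz":0.001,"hand":255},{"rx":0,"ry":0,"rz":0,"dx":0,"dy":0,"dz":0,"hand":255},{"rx":0,"ry":0,"rz":0,"dx":0,"dy":0,"dz":0,"hand":140},{"rx":0,"ry":0,"rz":0,"dx":0,"dy":0,"dz":0,"hand":140},{"rx":0,"ry":0,"rz":0,"dx":0,"dy":0,"dz":0,"hand":140},{"rx":0,"ry":0,"rz":0,"dx":0,"dy":0,"dz":0,"hand":140},{"rx":0,"ry":0,"rz":0,"dx":0,"dy":0,"dz":0,"hand":140}]'; python3 -m handwheel '[{"rx":0,"ry":0,"rz":0,"dx":0,"dy":0,"dz":0,"hand":140},{"rx":0,"ry":0,"rz":0,"dx":0,"dy":0,"dz":-0.005,"hand":140},{"rx":0,"ry":0,"rz":0,"dx":0,"dy":0,"dz":-0.015,"hand":140},{"rx":0,"ry":0,"rz":0,"dx":0,"dy":0,"dz":-0.03,"hand":140},{"rx":0,"ry":0,"rz":0,"dx":0,"dy":0,"dz":-0.04,"hand":140},{"rx":0,"ry":0,"rz":0,"dx":0,"dy":0,"dz":-0.04,"hand":140},{"rx":0,"ry":0,"rz":0,"dx":0,"dy":0,"dz":-0.04,"hand":140},{"rx":0,"ry":0,"rz":0,"dx":0,"dy":0,"dz":-0.03,"hand":140}]'; python3 -m handwheel '[{"rx":0,"ry":0,"rz":0,"dx":0,"dy":0,"dz":0,"hand":255},{"rx":0,"ry":0,"rz":0,"dx":0,"dy":0,"dz":0,"hand":255},{"rx":0,"ry":0,"rz":0,"dx":0,"dy":0,"dz":0,"hand":255},{"rx":0,"ry":0,"rz":0,"dx":0,"dy":0,"dz":0,"hand":255}]'
python3 - <<'E'
from h import *
np.set_printoptions(precision=4,suppress=True)
p,M=tool();s=robot.snapshot("wrist");save(s,"w6.png")
c=cloud(s);z=c[...,2];d=(abs(c[...,0]-.56)<.07)&(abs(c[...,1]+.285)<.09)&(z>.035)&(z<.14)
L=c[d];w=L.mean(0);U,S,V=np.linalg.svd(L-w,full_matrices=False);print("lid",w,V[2],S/len(L)**.5,L.min(0),L.max(0))
T=L[L[:,2]>L[:,2].max()-.006];print("edge",T.mean(0),T.min(0),T.max(0))
E
```

```text
time: 11.2
tool_pos: [0.4899, -0.2911, 0.0066]
tool_rot: [3.137, 0.162, 0.0]
force: [-0.5, -0.1, -0.2]
grip_width: 0.0415
grip_force: 0.0
time: 11.87
tool_pos: [0.4906, -0.2916, 0.211]
tool_rot: [3.134, 0.162, 0.005]
force: [1.2, -0.3, 0.0]
grip_width: 0.0414
grip_force: 0.0
time: 12.2
tool_pos: [0.489, -0.2902, 0.2046]
tool_rot: [-3.135, -0.161, 0.004]
force: [-0.3, 0.1, -0.1]
grip_width: 0.0166
grip_force: 0.0
t 12.2 tcp [ 0.489  -0.2902  0.2046] yaw 5.893536424907206 z [-0.0027  0.0025 -1.    ] q [-0.7481  0.1524  1.6237  0.      1.3692  0.7198] 0.01662440372028176 [-0.3053  0.1208 -0.1074]
lid [ 0.5685 -0.2824  0.0922] [-0.975  -0.1045  0.1963] [0.032  0.0285 0.0027] [ 0.5453 -0.3359  0.035 ] [ 0.5842 -0.2289  0.122 ]
edge [ 0.5729 -0.2818  0.1175] [ 0.5631 -0.3348  0.116 ] [ 0.584  -0.2289  0.122 ]
```

View pics/w6.png

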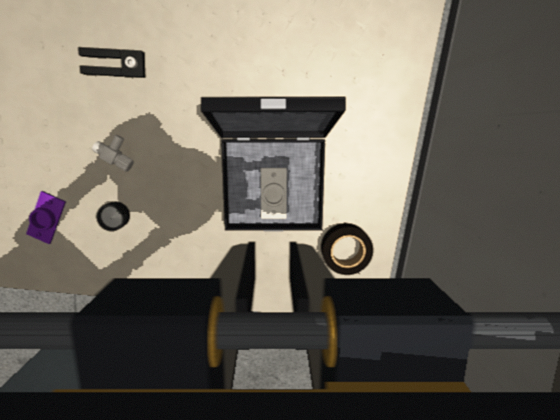

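The chamber lies flat in the case at (274,193), and the lid still stands at about 1.77 rad. Before going behind the lid I check what stands there.

```bash
python3 - <<'E'
from h import *
np.set_printoptions(precision=3,suppress=True)
s=robot.snapshot("side");c=cloud(s);t=robot.snapshot("top");c=np.vstack([c.reshape(-1,3),cloud(t).reshape(-1,3)])
for a,b in((.59,.62),(.62,.65),(.65,.68),(.68,.71),(.71,.75),(.75,.8)):
    m=(c[:,0]>a)&(c[:,0]<b)&(c[:,1]>-.42)&(c[:,1]<-.15)&(c[:,2]>.03)&(c[:,2]<.18)
    L=c[m];print(a,b,len(L),*( (L.min(0),L.max(0)) if len(L) else ()))
E
python3 -m handwheel '[{"rx":0,"ry":0,"rz":0,"dx":0.02,"dy":0,"dz":0,"hand":255},{"rx":0,"ry":0,"rz":0,"dx":0.03,"dy":0,"dz":0,"hand":255},{"rx":0,"ry":0,"rz":0,"dx":0.03,"dy":0,"dz":0,"hand":255},{"rx":0,"ry":0,"rz":0,"dx":0.03,"dy":0,"dz":0,"hand":255},{"rx":0,"ry":0,"rz":0,"dx":0.015,"dy":0,"dz":0,"hand":255},{"rx":0,"ry":0,"rz":0,"dx":0,"dy":0,"dz":0,"hand":255},{"rx":0,"ry":0,"rz":0,"dx":0,"dy":0,"dz":0,"hand":255},{"rx":0,"ry":0,"rz":0,"dx":0,"dy":0,"dz":0,"hand":255}]'
```

```text
0.59 0.62 0
0.62 0.65 0
0.65 0.68 0
0.68 0.71 8 [ 0.708 -0.342  0.056] [ 0.71  -0.339  0.064]
0.71 0.75 1279 [ 0.71  -0.359  0.03 ] [ 0.75  -0.25   0.118]
0.75 0.8 521 [ 0.75 -0.42  0.03] [ 0.799 -0.199  0.117]
time: 13.02
tool_pos: [0.6132, -0.2782, 0.2059]
tool_rot: [-3.137, -0.161, 0.002]
force: [-1.0, -0.0, 0.6]
grip_width: 0.0005
grip_force: 0.0
```

```bash
python3 -m handwheel '[{"rx":0,"ry":0,"rz":0,"dx":0,"dy":0,"dz":0.02,"hand":255},{"rx":0,"ry":0,"rz":0,"dx":0,"dy":0,"dz":0.03,"hand":255},{"rx":0,"ry":0,"rz":0,"dx":0,"dy":0,"dz":0.03,"hand":255},{"rx":0,"ry":0,"rz":0,"dx":0,"dy":0,"dz":0.018,"hand":255},{"rx":0,"ry":0,"rz":0,"dx":0,"dy":0,"dz":0.01,"hand":255},{"rx":0,"ry":0,"rz":0,"dx":0,"dy":0,"dz":0,"hand":255},{"rx":0,"ry":0,"rz":0,"dx":0,"dy":0,"dz":0,"hand":255}]'; python3 -m handwheel '[{"rx":0,"ry":0,"rz":0,"dx":-0.008,"dy":0,"dz":0,"hand":255},{"rx":0,"ry":0,"rz":0,"dx":-0.008,"dy":0,"dz":0,"hand":255},{"rx":0,"ry":0,"rz":0,"dx":-0.006,"dy":0,"dz":0,"hand":255},{"rx":0,"ry":0,"rz":0,"dx":-0.006,"dy":0,"dz":0,"hand":255},{"rx":0,"ry":0,"rz":0,"dx":-0.006,"dy":0,"dz":0,"hand":255},{"rx":0,"ry":0,"rz":0,"dx":-0.006,"dy":0,"dz":-0.001,"hand":255},{"rx":0,"ry":0,"rz":0,"dx":-0.006,"dy":0,"dz":-0.002,"hand":255},{"rx":0,"ry":0,"rz":0,"dx":0,"dy":0,"dz":0,"hand":255}]'
cat >> h.py <<'E'
def lid():
    s=robot.snapshot("side");c=cloud(s);d=c[...,:2]-[.4993,-.2906];a=np.radians(5.95)
    X=d@[np.cos(a),np.sin(a)];Y=d@[-np.sin(a),np.cos(a)];z=c[...,2]
    # strips at the lid's ends, away from the fingers
    m=(abs(Y)>.025)&(abs(Y)<.053)&(z>.032)&(z<.125)&(X>-.06)&(X<.1)&(s["img"].max(-1)<110)
    th=np.arctan2(z[m]-.024,.048-X[m]);r=np.hypot(z[m]-.024,.048-X[m]);k=r>.07
    print("lid n",k.sum(),"angle",np.percentile(th[k],[10,50,90]) if k.sum() else None,"zmax",z[m].max() if m.any() else None)
E
python3 -c "
from h import *
np.set_printoptions(precision=4,suppress=True)
tool();lid()"
```

```text
time: 13.6
tool_pos: [0.6139, -0.2786, 0.0993]
tool_rot: [3.137, 0.161, 0.0]
force: [0.3, -0.4, 0.1]
grip_width: 0.0003
grip_force: 0.0
time: 14.27
tool_pos: [0.5675, -0.2831, 0.1019]
tool_rot: [3.137, 0.161, -0.001]
force: [-0.4, -0.4, 0.6]
grip_width: 0.0006
grip_force: 0.0
t 14.2667 tcp [ 0.5675 -0.2831  0.1019] yaw 5.867642499897978 z [-0.0005 -0.     -1.    ] q [-0.6529  0.4106  1.5205 -0.0003  1.2109  0.8156] 0.0005578071956704565 [-0.4235 -0.4458  0.5618]
lid n 304 angle [1.5762 1.6225 1.6739] zmax 0.12306342509524648
```

```bash
python3 -m handwheel '[{"rx":0,"ry":0,"rz":0,"dx":-0.0068,"dy":0,"dz":-0.0007,"hand":255},{"rx":0,"ry":0,"rz":0,"dx":-0.0068,"dy":0,"dz":-0.0007,"hand":255},{"rx":0,"ry":0,"rz":0,"dx":-0.0068,"dy":0,"dz":-0.0007,"hand":255},{"rx":0,"ry":0,"rz":0,"dx":-0.0078,"dy":0,"dz":0.0022,"hand":255},{"rx":0,"ry":0,"rz":0,"dx":-0.0078,"dy":0,"dz":0.0022,"hand":255},{"rx":0,"ry":0,"rz":0,"dx":-0.0078,"dy":0,"dz":0.0022,"hand":255},{"rx":0,"ry":0,"rz":0,"dx":0,"dy":0,"dz":0,"hand":255}]'
python3 -c "
from h import *
np.set_printoptions(precision=4,suppress=True)
tool();lid()"
```

```text
time: 14.9
tool_pos: [0.5229, -0.2872, 0.0961]
tool_rot: [-3.136, -0.16, 0.003]
force: [-0.2, 0.4, -0.0]
grip_width: 0.0009
grip_force: 0.0
t 14.9 tcp [ 0.5229 -0.2872  0.0961] yaw 5.848686118581365 z [-0.0021  0.0012 -1.    ] q [-0.7044  0.33    1.6378 -0.0005  1.1763  0.7645] 0.0008573772006580959 [-0.2073  0.3506 -0.0209]
lid n 393 angle [1.0231 1.0976 1.1498] zmax 0.11169604927874777
```

```bash
python3 -m handwheel '[{"rx":0,"ry":0,"rz":0,"dx":-0.0068,"dy":0,"dz":0.0042,"hand":255},{"rx":0,"ry":0,"rz":0,"dx":-0.0068,"dy":0,"dz":0.0042,"hand":255},{"rx":0,"ry":0,"rz":0,"dx":-0.0068,"dy":0,"dz":0.0042,"hand":255},{"rx":0,"ry":0,"rz":0,"dx":-0.0052,"dy":0,"dz":0.006,"hand":255},{"rx":0,"ry":0,"rz":0,"dx":-0.0052,"dy":0,"dz":0.006,"hand":255},{"rx":0,"ry":0,"rz":0,"dx":-0.0052,"dy":0,"dz":0.006,"hand":255},{"rx":0,"ry":0,"rz":0,"dx":-0.0035,"dy":0,"dz":0.0072,"hand":255},{"rx":0,"ry":0,"rz":0,"dx":-0.0035,"dy":0,"dz":0.0072,"hand":255}]'
python3 -m handwheel '[{"rx":0,"ry":0,"rz":0,"dx":-0.001,"dy":0,"dz":0.005,"hand":255},{"rx":0,"ry":0,"rz":0,"dx":-0.001,"dy":0,"dz":0.004,"hand":255},{"rx":0,"ry":0,"rz":0,"dx":-0.001,"dy":0,"dz":0.003,"hand":255},{"rx":0,"ry":0,"rz":0,"dx":0,"dy":0,"dz":0.002,"hand":255},{"rx":0,"ry":0,"rz":0,"dx":0,"dy":0,"dz":0.001,"hand":255},{"rx":0,"ry":0,"rz":0,"dx":0,"dy":0,"dz":0,"hand":255},{"rx":0,"ry":0,"rz":0,"dx":0,"dy":0,"dz":0,"hand":255}]'
python3 -c "
from h import *
np.set_printoptions(precision=4,suppress=True)
tool();lid()"
```

```text
time: 15.62
tool_pos: [0.4816, -0.2918, 0.0513]
tool_rot: [-3.137, -0.161, 0.0]
force: [0.5, -0.5, 0.8]
grip_width: 0.0006
grip_force: 0.1
time: 16.2
tool_pos: [0.4794, -0.2923, 0.0374]
tool_rot: [3.137, 0.162, 0.001]
force: [0.5, 0.0, -0.1]
grip_width: -0.0001
grip_force: 0.0
t 16.2 tcp [ 0.4794 -0.2923  0.0374] yaw 5.905761674897791 z [ 0.0004 -0.0004 -1.    ] q [-0.7627  0.3291  1.7716  0.      1.0403  0.705 ] -6.513828396842089e-05 [ 0.4681  0.0209 -0.0699]
lid n 390 angle [0.1295 0.1521 0.1792] zmax 0.03991997976021189
```

```bash
python3 -m handwheel '[{"rx":0,"ry":0,"rz":0,"dx":0,"dy":0,"dz":0.001,"hand":255},{"rx":0,"ry":0,"rz":0,"dx":0,"dy":0,"dz":0.001,"hand":255},{"rx":0,"ry":0,"rz":0,"dx":0,"dy":0,"dz":0,"hand":255},{"rx":0,"ry":0,"rz":0,"dx":0,"dy":0,"dz":0,"hand":255}]'
python3 -m handwheel '[{"rx":0,"ry":0,"rz":0,"dx":0,"dy":0,"dz":-0.01,"hand":255},{"rx":0,"ry":0,"rz":0,"dx":0,"dy":0,"dz":-0.03,"hand":255},{"rx":0,"ry":0,"rz":0,"dx":-0.01,"dy":0,"dz":-0.04,"hand":255},{"rx":0,"ry":0,"rz":0,"dx":-0.02,"dy":0,"dz":-0.04,"hand":255},{"rx":0,"ry":0,"rz":0,"dx":-0.02,"dy":0,"dz":-0.03,"hand":255},{"rx":0,"ry":0,"rz":0,"dx":-0.02,"dy":0,"dz":-0.02,"hand":255},{"rx":0,"ry":0,"rz":0,"dx":0,"dy":0,"dz":0,"hand":255},{"rx":0,"ry":0,"rz":0,"dx":0,"dy":0,"dz":0,"hand":255}]'
python3 - <<'E'
from h import *
np.set_printoptions(precision=4,suppress=True)
tool();lid()
s=robot.snapshot("wrist");save(s,"w7.png")
c=cloud(s);d=c[...,:2]-[.4993,-.2906];a=np.radians(5.95);X=d@[np.cos(a),np.sin(a)];Y=d@[-np.sin(a),np.cos(a)];z=c[...,2]
m=(abs(X)<.042)&(abs(Y)<.045)&(z<.08);A=np.c_[X[m],Y[m],np.ones(m.sum())];print(m.sum(),np.linalg.lstsq(A,z[m],rcond=None)[0])
E
```

```text
time: 16.58
tool_pos: [0.4796, -0.2925, 0.0363]
tool_rot: [3.137, 0.162, 0.001]
force: [-2.5, 1.5, 7.0]
grip_width: 0.0003
grip_force: 3.4
time: 17.25
tool_pos: [0.4112, -0.3001, 0.2041]
tool_rot: [3.135, 0.159, 0.004]
force: [-0.3, -0.1, -0.8]
grip_width: 0.0002
grip_force: 0.0
t 17.25 tcp [ 0.4112 -0.3001  0.2041] yaw 5.822728574319369 z [ 0.0027 -0.0028 -1.    ] q [-0.8684 -0.0091  1.7951  0.0003  1.3517  0.6007] 0.00017912108559718176 [-0.2778 -0.1283 -0.7857]
lid n 447 angle [0.1321 0.1551 0.183 ] zmax 0.040037094685134056
8793 [-0.0005  0.0007  0.0368]
```

View pics/w7.png

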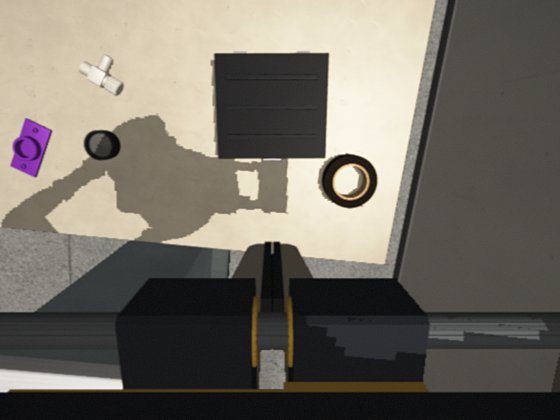

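The lid is shut (216–328, 53–158). Its top is level to within 0.001 and about 36.8 mm up, and the arm is clear of everything.

```bash
python3 -c "
from bench import robot
print(robot.finish_job())"
```

```text
the job is handed in; nothing more can be done
None
```

The bare-metal sample chamber is lying flat in the instrument case with the lid fully shut and the arm clear; I handed the job in at about 17 s of the 67 s allowed, and no verdict came back.

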